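# Clamp a lock cylinder with the ball knob

### The arm

A 6-joint arm with a two-finger parallel gripper is mounted at the origin on a cart in front of the work surface, level with it; the furniture and walls round the work are solid. World frame = base frame: x ahead of the robot, y to its left, z up, the work surface at z = 0. Lengths are in m, angles in rad, forces in N, time in s.
With the tool pointing down it reaches from about 0.375 to 0.825 m from the base axis. Payload 5.5 kg.
Tool frame: the origin (TCP) lies midway between the tips of the shut fingers; the grasp point (between the pads) lies 19 mm behind it (robot.grip_point_offset is the distance from the TCP to the grasp point, in m); z points along the fingers, y is the line along which they close (so a half turn about z gives the same grasp; the last joint's range is limited). The gripper opens to 85 mm and grips with 20 to 120 N. Pads are 22 mm wide; open, the fingers measure 114 mm over their backs; the gripper's body (76 mm by 85 mm) begins 54 mm behind the grasp point. The pads swing forward as they close: fully open they stand 13 mm farther back than shut.
Start: joints at [-1.288, 0.314, -0.047, 1.21, 0, 1.571], TCP at [0.167, -0.576, 0.198] pointing down, gripper open.
Joint ranges: [-2.67, 2.67], [-0.69, 1.73], [-1.03, 1.25], [-2.08, 2.16], [-1.42, 1.45], [-3.14, 3.14]. Speed limits (rad/s): [2.39, 2.39, 3.01, 3.14, 3.14, 3.14].

### API

Orientations are given as [roll, pitch, yaw] about the fixed x, y, z axes, in that order (R = Rz(yaw) Ry(pitch) Rx(roll)).
In Python, from rig import robot gives the robot as it stands.
- The arm moves only by the tool play_rows, never from a script. Its argument "motion" is text: rows parted by semicolons, each of 7 numbers parted by spaces: the turn, a rotation vector about the tool's x, y, z in degrees, then the shift along the tool's x, y, z in mm, then the closure, from 0 (fully open) to 1 (shut). In form: ax ay az tx ty tz hand; .... A call has exactly 5 rows; each row is the pose to reach, as a shift and turn from the pose commanded when the call began, along the tool's axes at that moment; what a row does not reach only later rows make up. A row lasts 1/10 s, in which the tool goes at most 50 mm and 8.59 degrees, less where a joint would pass 70% of its speed; a pose out of reach is approached as far as the arm can. A call with a gripper value outside its range is refused whole. The fingers move at their own pace and stop on an object; "grip_force" is the grip in N (left out, the last holds). Time passes only in rows, so rows that repeat a pose let the fingers close, or fill a call up. It gives the time, the measured TCP pose, the force, the opening and the grip force at its end, in the units of the state.
- robot.get_state(): the state, without advancing time (a new reading comes with each control period).
- robot.get_image(name): name is "side" or "top"; returns a dict with "pixels" (400x640x3 uint8, red, green, blue), "K" (3x3 intrinsics, pixels), "extrinsics" (4x4, takes a point from camera to world coordinates). Camera axes: x right, y down, z forward; pixel columns grow to the right and rows downward; lengths in m; the calibration is good to about 2 mm. A picture is of the moment at which its call begins. There is no depth.
- robot.finish_job(): hands the job in; it is judged then, once.
The state is a dict: "clock": time; "joint_pos": joint angles; "dq": joint speeds; "tau": joint torques, N m; "eef_pos": TCP position; "tcp_rot": TCP orientation; "contact_force": force on the tool from outside, world axes, zero at the start; "moment": the same for the moment, N m; "gripper_width": opening from 0.0 (shut) to 1.0 (fully open); "grasp_force": force on a finger pad.
Only numpy, scipy, OpenCV 4.12 (cv2) and the standard library are available. Lean on these libraries where they do the work, as an engineer would, in place of code of your own. Each camera call takes 0.05 s, during which the arm holds its last target. There are 200 camera calls.

### The job

Lay the silver lock cylinder lengthwise on the bed of the blue holding fixture, between the sliding jaw and the stop, and let go of it. Then turn the smooth red ball knob clockwise until the jaw holds the cylinder against the stop with about 15 newtons - snug, never more than 25 - and take the hand away, leaving it clamped. Leave the brass cylinder, the brass padlock and the oiler where they are.

Things in the scene. Friction and masses are not known exactly. Their poses are not given: they have to be found in the camera images.
- cylinder_b: silver euro lock cylinder: 31 mm wide (x), 58 mm long (y), 17 mm thick (z), about 0.18 kg, dark cam at mid-length. Lies on its side: round barrel along -x, flat fin (7 mm edge) along +x, onto which it leans by 12 degrees. Origin: middle of its underside, about 2 mm above its support. Grip its 31 mm width at mid-length, fingertips 2 to 4 mm above the support.
- cylinder_a: brass euro lock cylinder beside it, of the same shape and about the same size, loose; to be left alone
- fixture: blue rack-and-pinion holding fixture, bolted down, stop towards the robot: base plate 90 mm (x) by 215 mm (y -137 to +78), origin on the bench. In its frame: bright bed 66 mm wide, surface at z = 18 mm; at its +y end the steel stop, at its -y side the sliding jaw, both 44 mm wide and 24 mm high above the bed; then the pinion housing (top at z = 44 mm) with the knob at x = 0, y = -102 mm.
- bed (a point): point on the bed's surface at x = 0, y = -8 mm of the fixture, axes as the fixture's: a cylinder laid with its middle here, its length along y (either way round), clears the open jaw and the stop by 8 mm or more. The stop's face is at y = +32 to +38 mm of the fixture: it is set differently each time by a screw that stays alone, and is not measured, so the squeeze must be felt.
- ball_knob: red ball knob, a smooth sphere of 44 mm diameter on an upright 14 mm spindle, white dot on top; origin: the ball's centre, 90 mm above the bench, 46 mm above the housing. Slippery (friction about 0.5): pads that close above its widest part slide off, so their middle belongs at the centre's height; grip with 50 to 60 N. More than 1.4 rad needs a new grip; it stays where it is left.
- spindle (a joint): knob angle in rad, growing clockwise seen from above, 0 to 3.9, starts at 0 to 0.4. Each rad moves the jaw 10 mm. Turning takes 0.20 N m of friction; each newton of squeeze adds 0.010 N m (15 N: 0.35 in all), and squeeze grows 60 to 80 N per rad. At rest after a step friction shifts the reading by up to 0.20 either way: compare with like steps before contact. Released it holds up to 20 N.
- jaw_pad: black rubber pad on the front of the sliding jaw, 40 mm wide (x), 2 to 22 mm above the bed, on a stiff spring (8 N per mm). Origin: in its front face at bed height; starts at y = -49 to -45 mm of the fixture, axes as the fixture's, and goes to +y as the knob turns clockwise, pushing the cylinder along the bed until it meets the stop.
- padlock_brass: brass padlock lying loose on the bench, 68 x 45 x 21 mm; to be left alone
- oiler: small yellow oiler bottle with a red spout standing loose on the bench, 40 mm diameter, 123 mm high; origin at its foot; to be left alone

How it is judged:
On the way, in this order (a step that is already met when the one before it is completed fails the run):
1. the silver cylinder lies lengthwise on the bed between jaw and stop, let go, not yet clamped (x of cylinder_b in the frame of fixture between -0.012 and 0.012 m and z of cylinder_b in the frame of fixture between 0.014 and 0.03 m and contact force between the fingers and cylinder_b below 0.3 N and y of cylinder_b in the frame of fixture between -0.022 and 0.016 m and angle between the y axis of cylinder_b and the y axis of fixture, either way round below 0.3 rad and contact force between jaw_pad and cylinder_b below 1 N and linear speed of cylinder_b below 0.02 m/s), for 0.2 s.
2. with the fingers on the ball knob, the jaw squeezes the cylinder with at least 8 N (contact force between jaw_pad and cylinder_b above 8 N and contact force between the fingers and ball_knob above 2 N), for 0.2 s.
At the end, for the whole second after the job is handed in: the silver cylinder lies on the bed within 12 mm of its middle line and within 0.15 rad of the jaw's direction, at rest, and the jaw pad presses on it with 8 to 24 N, with the hand away (x of cylinder_b in the frame of fixture between -0.012 and 0.012 m and z of cylinder_b in the frame of fixture between 0.014 and 0.03 m and contact force between the fingers and cylinder_b below 0.3 N and y of cylinder_b in the frame of fixture between -0.022 and 0.016 m and angle between the y axis of cylinder_b and the y axis of fixture, either way round below 0.15 rad and contact force between jaw_pad and cylinder_b between 8 and 24 N and linear speed of cylinder_b below 0.01 m/s); the robot touches nothing.
It fails at once if the jaw squeezes the cylinder with more than 28 N (contact force between jaw_pad and cylinder_b above 28 N).
It fails at once if the loose brass cylinder is moved by more than 20 mm (distance of cylinder_a from where it was at the start of the episode above 0.02 m).
It fails at once if the padlock is moved by more than 20 mm, or the oiler is moved or tipped over (distance of any of padlock_brass, oiler from where it was at the start of the episode above 0.02 m or angle between oiler's own z axis and vertical above 0.5 rad).
It also fails if it takes over 72 s, if anything falls off the work surface, if the arm or the gripper's body presses on something with over 40 N, if the wrist force passes 120 N, or if a joint passes its speed limit or range.

## Working session

There is one attempt and no reset: what is moved stays moved. The work goes in short steps, Python scripts to look and compute and a tool call to move; the robot and the scene stay as the last step left them, time stands still between calls to the robot, and variables do not carry over. Pictures are saved under pics/ and viewed, at most 10 in all, crops included, and the job is handed in when it is done.

Besides the shell and the picture viewer there is one more tool, called after "Request:" as a command line: name --argument value ..., lists and objects as JSON in quotes. play_rows: Moves the arm, as the interface text tells. Its arguments: {"type":"object","properties":{"motion":{"type":"string"},"grip_force":{"type":"number"}},"required":["motion"]}

```bash
mkdir -p pics; ls; python3 - <<'E'
from rig import robot
import cv2,numpy as np
for n in("top","side"):
    d=robot.get_image(n); cv2.imwrite(f"pics/{n}0.png",d["pixels"][:,:,::-1]); np.savez(f"{n}0.npz",**d)
    print(n,np.round(d["K"],1).tolist(),np.round(d["extrinsics"],3).tolist())
s=robot.get_state();print({k:np.round(v,3).tolist() for k,v in s.items()})
E
```

```text
pics
top [[493.6, 0.0, 326.0], [0.0, 493.6, 200.3], [0.0, 0.0, 1.0]] [[-0.01, -0.999, 0.052, 0.446], [-1.0, 0.01, 0.001, 0.119], [-0.002, -0.052, -0.999, 1.281], [0.0, 0.0, 0.0, 1.0]]
side [[395.5, 0.0, 320.7], [0.0, 395.5, 198.2], [0.0, 0.0, 1.0]] [[0.999, 0.004, -0.038, 0.556], [0.034, -0.533, 0.845, -0.822], [-0.017, -0.846, -0.533, 0.703], [0.0, 0.0, 0.0, 1.0]]
{'clock': 0.1, 'joint_pos': [-1.288, 0.314, -0.048, 1.21, 0.0, 1.571], 'dq': [0.0, 0.0, 0.003, 0.0, 0.0, -0.001], 'tau': [0.001, -54.077, 34.054, 0.011, -0.0, 0.0], 'eef_pos': [0.167, -0.576, 0.197], 'tcp_rot': [-3.14, -0.0, 0.283], 'contact_force': [0.437, 0.496, -0.007], 'moment': [0.047, 0.048, 0.006], 'grasp_force': 0.0, 'gripper_width': 1.005}
```

View pics/top0.png

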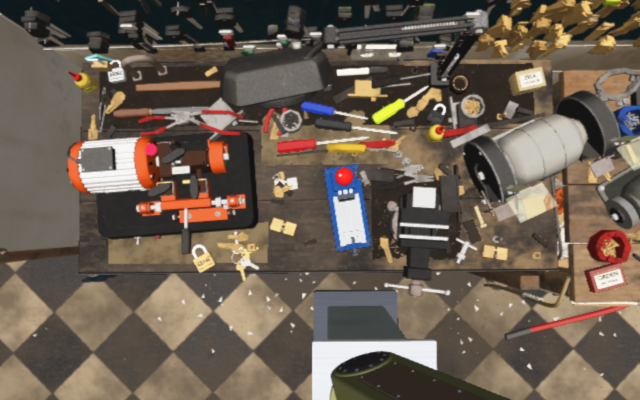

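View pics/side0.png

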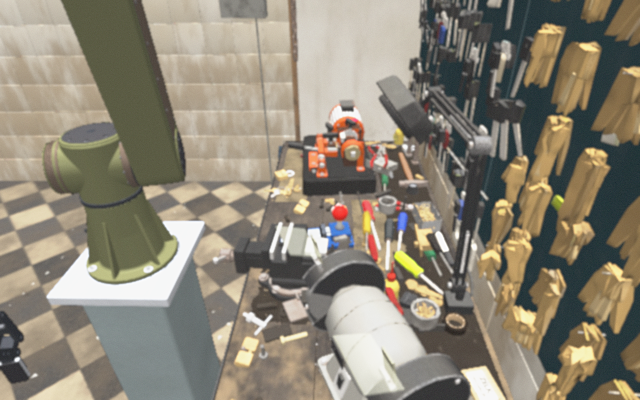

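```bash
python3 - <<'E'
import cv2
t=cv2.imread("pics/top0.png")
cv2.imwrite("pics/c1.png",cv2.resize(t[150:275,255:385],None,fx=4.8,fy=4.8,interpolation=cv2.INTER_CUBIC)[:600])
E
```

```text
(no output)
```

View pics/c1.png

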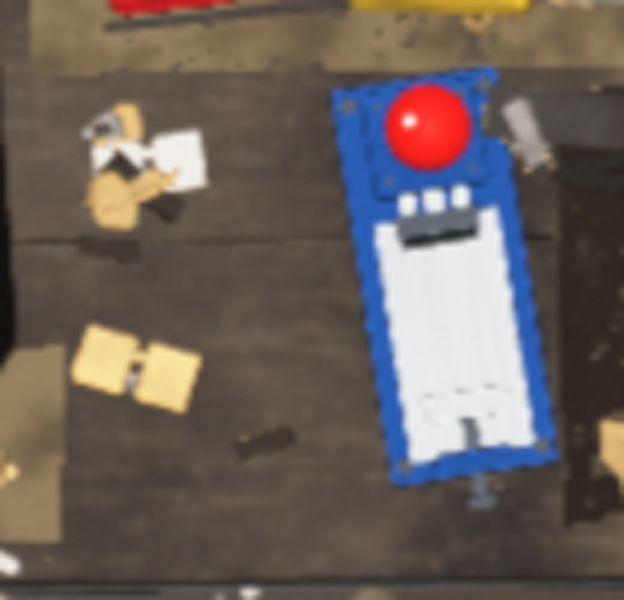

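```bash
cat > h.py <<'E'
import cv2,numpy as np
from rig import robot
def load(n): return dict(np.load(n+".npz"))
def shot(n,name):
    d=robot.get_image(n); np.savez(name,**d); return d
def ray(d,uv,z):
    E=d["extrinsics"]; r=E[:3,:3]@np.linalg.inv(d["K"])@np.array([uv[0],uv[1],1.]); o=E[:3,3]
    return o+r*(z-o[2])/r[2]
def proj(d,p):
    E=d["extrinsics"]; c=E[:3,:3].T@(np.array(p)-E[:3,3]); q=d["K"]@c; return q[:2]/q[2]
def hsv(d): return cv2.cvtColor(d["pixels"],cv2.COLOR_RGB2HSV)
def blob(m,near):
    n,l,st,c=cv2.connectedComponentsWithStats(m.astype(np.uint8)); 
    i=1+min(range(n-1),key=lambda i:np.hypot(*(c[i+1]-near))-0.05*min(st[i+1][4],200)); return l==i,c[i],st[i]
def rect(d,m,z):
    ys,xs=np.nonzero(m); P=np.array([ray(d,(x,y),z)[:2] for x,y in zip(xs,ys)])
    (c,s,a)=cv2.minAreaRect((P*1000).astype(np.float32)); return c,s,a
E
python3 - <<'E'
from h import *
t=load("top0");s=load("side0");H=hsv(t)
h,S,V=[H[:,:,i].astype(int) for i in range(3)]
m,c,st=blob((h>105)&(h<125)&(S>120),(347,208)); print("blue",c,st,rect(t,m,.006))
m,c,st=blob(((h<6)|(h>174))&(S>170)&(V>120),(344,176)); print("knob",c,st,ray(t,c,.09))
Hs=hsv(s);m2,c2,st2=blob(((Hs[:,:,0]<6)|(Hs[:,:,0]>174))&(Hs[:,:,1]>170)&(Hs[:,:,2]>120),(340,213));print("side knob",c2,st2,proj(s,ray(t,c,.09)))
sl=ray(t,(286.3,183.8),.015); br=ray(t,(255+137/4.8,150+368/4.8),.015); print("silver",sl,proj(s,sl),"brass",br,proj(s,br))
print("bed pt white"); m,c,st=blob((S<40)&(V>190),(349,222)); print(c,st,rect(t,m,.018))
for g in (t["pixels"][172:200,270:302],):
    pass
m=((S<45)&(V>170)); 
print("\n".join("".join("#" if m[y,x] else ("b" if 10<h[y,x]<28 and S[y,x]>90 and V[y,x]>130 else ".") for x in range(268,304)) for y in range(168,202)))
u,v=map(int,proj(s,sl)); A=cv2.resize(s["pixels"][v-35:v+40,u-60:u+60],None,fx=6,fy=6,interpolation=cv2.INTER_CUBIC); cv2.imwrite("pics/c2.png",A[:,:,::-1])
E
```

```text
blue [345.20372011 203.28166519] [ 324  164   47   87 1129] ((493.4826965332031, 66.29000854492188), (215.5805206298828, 91.16383361816406), 8.384910583496094)
knob [343.82727273 176.04545455] [336 168  17  17 220] [0.56533222 0.07681903 0.09      ]
side knob [339.58108108 212.87162162] [333 207  14  13 148] [338.86016347 212.64690052]
silver [0.55432618 0.22241026 0.015     ] [334.96415938 206.25991311] brass [0.44424184 0.23010336 0.015     ] [300.39816992 204.76371107]
bed pt white
[349.30186999 220.79519145] [ 333  194   33   52 1123] ((461.0020751953125, 61.927642822265625), (125.44155883789062, 65.39473724365234), 8.128933906555176)
....................................
....................................
....................................
...........bbbb.....................
...........bbbbb....................
...........bbbbb....................
.........##.bbbbb...................
..........#.bbbbb...................
.............bbbb...................
.....#.......bbbb........###........
.............bbbb...#########.......
.......b.......#...##########.......
......#..########.###########.......
......#####.#################.......
......#####..################.......
......####....###..###########......
......###......##..###########......
..................bb.##.######......
.......bbbbb......bbbbb.######......
......bbbbbbb.bbbbbbbbb#######......
.....bbbbbbbbbbbbbbbbb.#######......
.....bbbbbbbbbbbbbbbb.####..........
.....bbbbbbbbbbbbbbb................
.....bbbbbbbbbbbbb..................
....bbbbbbbbbbbb....................
......bbbbbbbbbb....................
......bbbbbbbbbb....................
......bbbbbbbbbb....................
.......bbbbbbbbb....................
........bbbbbbb.....................
....................................
....................................
....................................
....................................
```

View pics/c2.png

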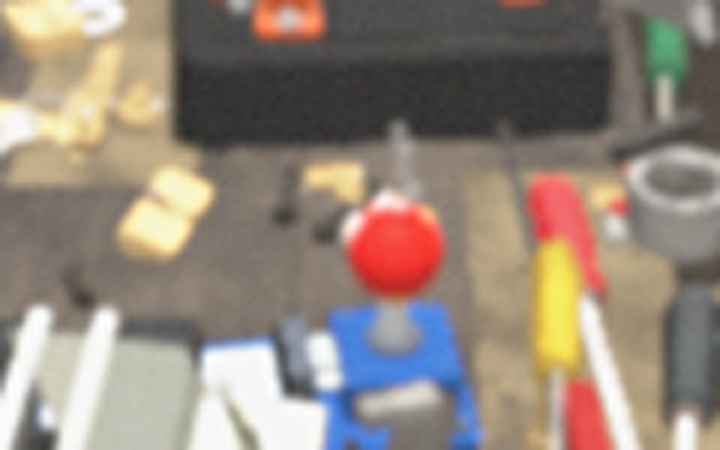

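```bash
python3 - <<'E'
from h import *
t=load("top0")["pixels"];s=load("side0")["pixels"]
f=lambda a,k:cv2.resize(a,None,fx=k,fy=k,interpolation=cv2.INTER_NEAREST)
A=np.hstack([f(t[166:204,266:306],10),f(s[190:228,315:355],10)]);print(A.shape)
cv2.imwrite("pics/c3.png",A[:,:,::-1])
E
```

```text
(380, 800, 3)
```

View pics/c3.png

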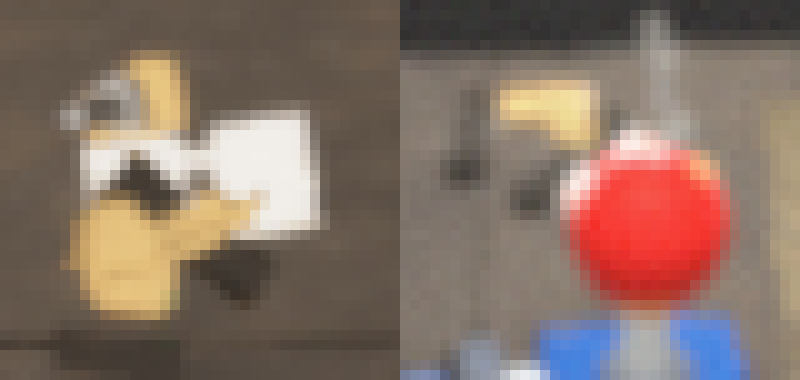

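```bash
python3 - <<'E'
from h import *
t=load("top0");s=load("side0")
def tri(a,b):
    f=lambda d,p:(d["extrinsics"][:3,3],d["extrinsics"][:3,:3]@np.linalg.inv(d["K"])@np.array([*p,1.]))
    o1,r1=f(t,a);o2,r2=f(s,b);k=np.linalg.lstsq(np.c_[r1,-r2],o2-o1,rcond=None)[0];p,q=o1+k[0]*r1,o2+k[1]*r2
    return np.round((p+q)/2,3),np.round(np.linalg.norm(p-q),3)
print("bow",tri((278,192),(329.5,200.5)), "tip top",tri((281.5,174),(343,202)))
for z in(0,.02,.05,.1): print(z,[np.round(proj(s,ray(t,p,z)),1) for p in((278,192),(281,174),(289,187),(290,193),(277,201),(275,177))])
for p in((274,180),(274,185),(298,177),(298,189)): print(ray(t,p,.015).round(4),proj(s,ray(t,p,.01)).round(1))
E
```

```text
bow (array([0.535, 0.243, 0.023]), np.float64(0.004)) tip top (array([0.579, 0.234, 0.024]), np.float64(0.001))
0 [array([328.8, 206.2]), array([343.4, 207.7]), array([332.7, 211.2]), array([327.7, 211.6]), array([321.6, 205.7]), array([341., 205.])]
0.02 [array([328.3, 201.3]), array([342.8, 202.7]), array([332.2, 206.2]), array([327.2, 206.6]), array([321.2, 200.8]), array([340.4, 200.1])]
0.05 [array([327.6, 193.8]), array([342. , 195.2]), array([331.4, 198.5]), array([326.5, 198.9]), array([320.5, 193.3]), array([339.6, 192.6])]
0.1 [array([326.3, 180.8]), array([340.4, 182. ]), array([330. , 185.1]), array([325.2, 185.5]), array([319.3, 180.4]), array([338.1, 179.7])]
[0.5645 0.254  0.015 ] [338.3 202.1]
[0.5515 0.2541 0.015 ] [334.3 202.1]
[0.5716 0.1922 0.015 ] [340.7 212.9]
[0.5406 0.1924 0.015 ] [330.6 212.9]
```

```bash
cat >> h.py <<'E'
from scipy.spatial.transform import Rotation as Ro
def plan(p,yaw,start=None):
    """shift (mm) and turn (deg) in the tool axes from start (or the measured pose) to p, tool down at yaw deg"""
    if start is None:
        s=robot.get_state(); p0,R0=np.array(s["eef_pos"]),Ro.from_euler("xyz",s["tcp_rot"])
    else: p0,R0=np.array(start[:3]),Ro.from_euler("xyz",[180,0,start[3]],degrees=True)
    R1=Ro.from_euler("xyz",[180,0,yaw],degrees=True)
    print("turn",(R0.inv()*R1).as_rotvec(degrees=True).round(1),"shift",(R0.inv().apply(np.array(p)-p0)*1000).round(1))
E
python3 - <<'E'
from h import *
W=[(.167,-.576,.198,16.2),(.25,-.42,.30,35),(.40,-.24,.30,59),(.48,-.02,.27,80),(.553,.2175,.20,99)]
for a,b in zip(W,W[1:]): plan(b[:3],b[3],a)
E
```

```text
turn [  0.    0.  -18.8] shift [ 123.2 -126.6 -102. ]
turn [  0.   0. -24.] shift [226.1 -61.4  -0. ]
turn [  0.   0. -21.] shift [229.8 -44.7  30. ]
turn [ -0.   0. -19.] shift [246.6  30.6  70. ]
```

Request:
play_rows --motion "0 0 -4 15 -15 -40 0; 0 0 -8 35 -36 -75 0; 0 0 -12 62 -64 -102 0; 0 0 -16 92 -95 -102 0; 0 0 -19 123 -127 -102 0" --grip_force 40

```text
clock: 0.6
eef_pos: [0.2508, -0.4191, 0.3007]
tcp_rot: [3.14, -0.0, 0.616]
contact_force: [1.1, 0.2, -0.2]
gripper_width: 1.001
grasp_force: 0.0
```

Request:
play_rows --motion "0 0 -5 45 -12 0 0.1; 0 0 -10 90 -24 0 0.1; 0 0 -15 135 -36 0 0.1; 0 0 -20 180 -49 0 0.1; 0 0 -24 226 -61 0 0.1"

```text
clock: 1.1
eef_pos: [0.4002, -0.238, 0.2999]
tcp_rot: [-3.141, 0.0, 1.036]
contact_force: [-0.1, -0.8, 0.9]
gripper_width: 0.899
grasp_force: 0.0
```

Request:
play_rows --motion "0 0 -5 46 -9 6 0.35; 0 0 -9 92 -18 12 0.35; 0 0 -13 138 -27 18 0.35; 0 0 -17 184 -36 24 0.35; 0 0 -21 230 -45 30 0.35"

```text
clock: 1.6
eef_pos: [0.4788, -0.0172, 0.2696]
tcp_rot: [-3.141, 0.0, 1.403]
contact_force: [0.9, 0.2, -0.2]
gripper_width: 0.652
grasp_force: 0.0
```

```bash
python3 - <<'E'
from h import *
plan((.553,.2175,.15),99)
E
```

```text
turn [ -0.    0.  -18.6] shift [243.8  33.9 119.5]
```

Request:
play_rows --motion "0 0 -4 49 7 0 0.35; 0 0 -8 98 14 5 0.35; 0 0 -12 147 21 10 0.35; 0 0 -16 196 28 15 0.35; 0 0 -18.6 243.5 34 20 0.35"

```text
clock: 2.1
eef_pos: [0.5537, 0.2171, 0.2493]
tcp_rot: [-3.141, 0.0, 1.727]
contact_force: [1.4, -1.2, 1.0]
gripper_width: 0.653
grasp_force: 0.0
```

Request:
play_rows --motion "0 0 0 0 0 45 0.35; 0 0 0 0 0 90 0.35; 0 0 0 0 0 130 0.35; 0 0 0 0 0 170 0.35; 0 0 0 0 0 200 0.35"

```text
clock: 2.6
eef_pos: [0.5518, 0.2145, 0.0469]
tcp_rot: [-3.138, 0.001, 1.725]
contact_force: [-0.3, 0.8, 0.4]
gripper_width: 0.651
grasp_force: 0.0
```

```bash
python3 - <<'E'
from h import *
plan((.553,.2175,.0025),99)
d=shot("top","top1")
f=lambda a,k:cv2.resize(a,None,fx=k,fy=k,interpolation=cv2.INTER_CUBIC)
s=shot("side","side1")
A=np.hstack([f(d["pixels"][150:215,255:315],6),f(s["pixels"][170:235,300:370],6)]);cv2.imwrite("pics/g1.png",A[:,:,::-1])
E
```

```text
turn [-0.2  0.  -0.2] shift [ 2.9  1.8 44.4]
```

View pics/g1.png

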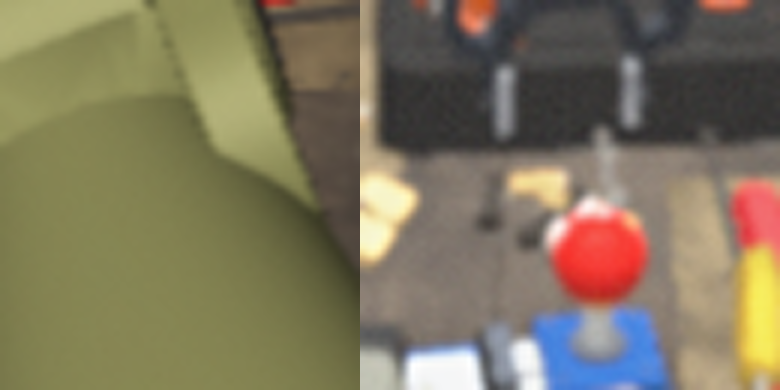

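Request:
play_rows --motion "0 0 0 3 2 12 0.35; 0 0 0 3 2 22 0.35; 0 0 0 3 2 30 0.35; 0 0 0 3 2 38 0.35; 0 0 0 3 2 44 0.35"

```text
clock: 3.2
eef_pos: [0.5553, 0.2183, 0.0058]
tcp_rot: [3.141, -0.0, 1.724]
contact_force: [-0.1, -0.5, 0.3]
gripper_width: 0.648
grasp_force: 0.0
```

Request:
play_rows --motion "0 0 0 0 -1 1 0.4; 0 0 0 0 -1 1 0.5; 0 0 0 0 -1 1 1; 0 0 0 0 -1 1 1; 0 0 0 0 -1 1 1" --grip_force 45

```text
clock: 3.7
eef_pos: [0.5545, 0.2182, 0.0054]
tcp_rot: [3.141, -0.0, 1.724]
contact_force: [-0.3, -0.1, 0.5]
gripper_width: 0.001
grasp_force: 0.0
```

Request:
play_rows --motion "0 0 0 0 0 0 1; 0 0 0 0 0 0 1; 0 0 0 0 0 0 1; 0 0 0 0 0 0 1; 0 0 0 0 0 0 1"

```text
clock: 4.2
eef_pos: [0.5542, 0.2181, 0.005]
tcp_rot: [3.142, -0.0, 1.724]
contact_force: [0.1, -0.5, -0.0]
gripper_width: -0.002
grasp_force: 0.0
```

Request:
play_rows --motion "0 0 0 0 0 -40 1; 0 0 0 0 0 -80 1; 0 0 0 -50 0 -110 1; 0 0 0 -100 0 -120 1; 0 0 0 -150 0 -120 1"

```text
clock: 4.7
eef_pos: [0.5776, 0.0777, 0.1273]
tcp_rot: [3.137, 0.0, 1.726]
contact_force: [1.1, -0.6, 0.8]
gripper_width: -0.004
grasp_force: 0.0
```

Request:
play_rows --motion "0 0 0 -45 0 0 0.35; 0 0 0 -90 0 0 0.35; 0 0 0 -90 0 0 0.35; 0 0 0 -90 0 0 0.35; 0 0 0 -90 0 0 0.35"

```text
clock: 5.2
eef_pos: [0.5893, -0.0096, 0.1245]
tcp_rot: [-3.141, -0.001, 1.725]
contact_force: [0.3, 0.2, -0.4]
gripper_width: 0.65
grasp_force: 0.0
```

```bash
python3 - <<'E'
from h import *
d=shot("top","top2");s=shot("side","side2")
f=lambda a,k:cv2.resize(a,None,fx=k,fy=k,interpolation=cv2.INTER_CUBIC)
t=d["pixels"];S=s["pixels"]
A=np.vstack([np.hstack([f(t[160:235,260:360],4)[:300],f(S[180:255,280:380],4)]),f(t[90:165,410:610],4)])
print(A.shape);cv2.imwrite("pics/g2.png",A[:,:,::-1])
E
```

```text
(600, 800, 3)
```

View pics/g2.png

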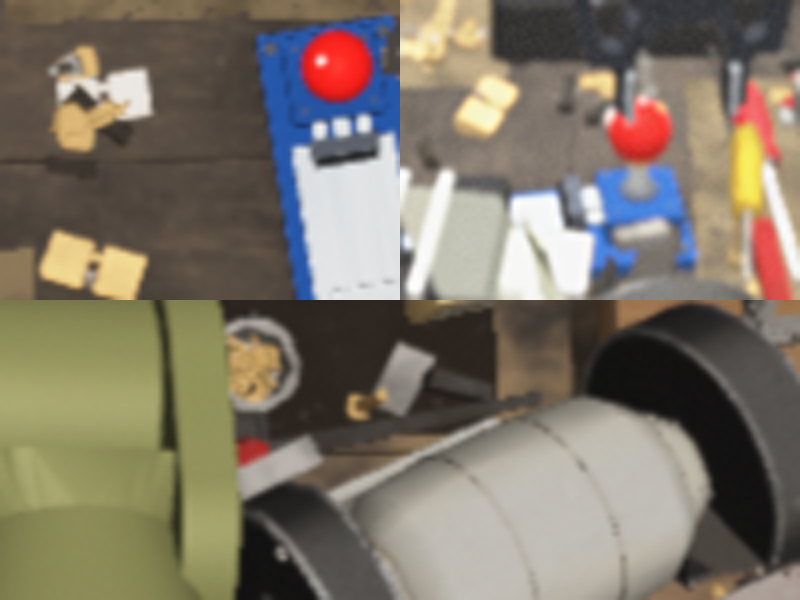

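```bash
python3 - <<'E'
from h import *
t=load("top0");s=load("side0")
print(proj(s,(.5518,.2145,.0515)),proj(s,(.5893,-.0096,.1285)))
H=hsv(t);S,V=H[:,:,1].astype(int),H[:,:,2].astype(int)
for lo,nm in((95,"w"),(150,"W"),(190,"X")):
    m=(S<60)&(V>lo); m=cv2.morphologyEx(m.astype(np.uint8),cv2.MORPH_OPEN,np.ones((2,2),np.uint8))
    n,l,st,c=cv2.connectedComponentsWithStats(m)
    for i in range(1,n):
        if 60<st[i][4]<420 and 50<c[i][1]<275 and 80<c[i][0]<570:
            r=rect(t,l==i,.015); print(nm,c[i].round(),st[i][4],np.round(r[1]),np.round(r[0]),np.median(t["pixels"][l==i],0))
h=H[:,:,0]; m=(h>10)&(h<28)&(S>80)&(V>140); n,l,st,c=cv2.connectedComponentsWithStats(m.astype(np.uint8))
for i in range(1,n):
    if 60<st[i][4]<600 and 50<c[i][1]<285 and 80<c[i][0]<570: r=rect(t,l==i,.015); print("brass",c[i].round(),st[i][4],np.round(r[1]),np.round(r[0]))
f=lambda a,k:cv2.resize(a,None,fx=k,fy=k,interpolation=cv2.INTER_CUBIC)
A=np.vstack([f(t["pixels"][165:275,365:565],4)[:440],f(t["pixels"][245:285,180:380],4)])[:600]
print(A.shape);cv2.imwrite("pics/g3.png",A[:,:,::-1])
E
```

```text
[334.16883915 197.80828556] [348.71696737 219.44631214]
w [521.  55.] 172 [58. 37.] [ 893. -386.] [125.  115.  100.5]
w [453.  63.] 70 [10. 55.] [ 863. -215.] [109.  105.5 102.5]
w [136.  59.] 126 [18. 60.] [885. 612.] [155.  135.5 123. ]
w [117.  73.] 312 [62. 45.] [853. 664.] [200.  197.  194.5]
w [354.  72.] 253 [20. 87.] [844.  46.] [247. 245. 239.]
w [555.  77.] 67 [13. 34.] [ 825. -479.] [119. 108.  93.]
w [531.  80.] 312 [37. 60.] [ 820. -417.] [239.5 235.  223. ]
w [416.  77.] 69 [ 6. 77.] [ 830. -115.] [92. 86. 80.]
w [416.  95.] 108 [11. 73.] [ 784. -116.] [180.  169.5 156.5]
w [464. 109.] 405 [82. 98.] [ 739. -246.] [157. 150. 141.]
w [512. 110.] 155 [26. 46.] [ 740. -361.] [147. 140. 134.]
w [441. 109.] 85 [31. 29.] [ 744. -177.] [201. 199. 198.]
w [291. 123.] 280 [57. 72.] [713. 214.] [145.  138.5 131.5]
w [351. 116.] 119 [88.  9.] [730.  53.] [209. 200. 185.]
w [470. 137.] 363 [ 24. 111.] [ 672. -255.] [180. 173. 167.]
w [376. 131.] 173 [123.  11.] [689.  -9.] [221. 211. 197.]
w [343. 141.] 185 [ 10. 133.] [664.  74.] [224. 215. 199.]
w [180. 169.] 194 [36. 46.] [598. 4
[... 4452 characters left out ...]
7.] [676.  20.]
brass [293. 137.] 69 [15. 44.] [675. 208.]
brass [345. 149.] 487 [ 55. 103.] [635.  67.]
brass [286. 159.] 83 [63. 19.] [618. 223.]
brass [280. 191.] 146 [30. 45.] [535. 234.]
brass [548. 202.] 126 [43. 22.] [ 502. -450.]
brass [560. 217.] 61 [13. 33.] [ 461. -480.]
brass [283. 226.] 307 [66. 33.] [445. 232.]
brass [160. 246.] 484 [113.  61.] [396. 554.]
brass [390. 253.] 246 [88. 40.] [376. -41.]
brass [495. 252.] 298 [65. 33.] [ 374. -309.]
brass [118. 257.] 222 [52. 33.] [375. 651.]
brass [529. 261.] 315 [72. 41.] [ 356. -393.]
brass [563. 263.] 91 [26. 23.] [ 346. -482.]
brass [241. 271.] 87 [23. 41.] [330. 341.]
brass [530. 281.] 124 [38. 25.] [ 300. -395.]
(600, 800, 3)
```

View pics/g3.png

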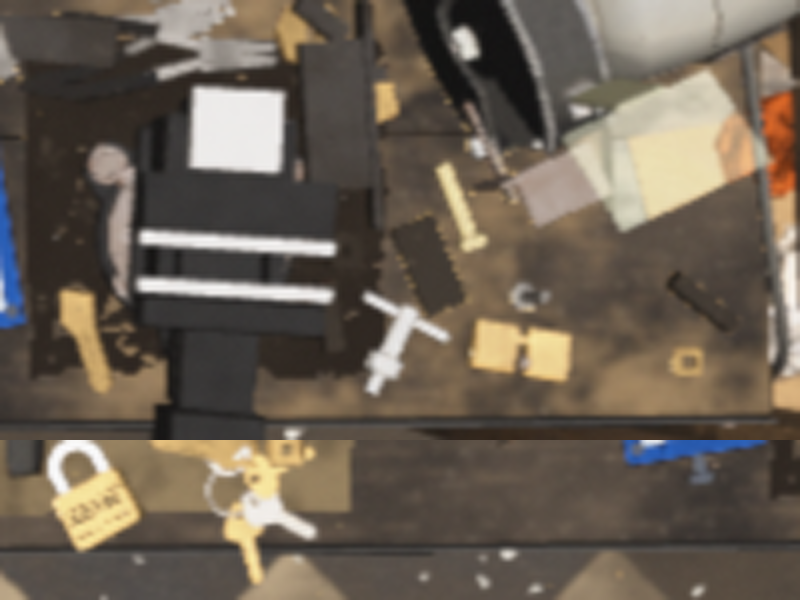

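```bash
python3 - <<'E'
from h import *
a,b,c=[load("side%d"%i) for i in range(3)]
for d,p,(x0,x1,y0,y1) in((b,(.5518,.2145,.0469),(315,356,180,206)),(c,(.5893,-.0096,.1245),(328,372,192,228))):
    m=np.abs(d["pixels"].astype(int)-a["pixels"]).sum(2)>60
    print(proj(a,p),y0,x0); print("\n".join(f"{y0+i} "+"".join("#" if v else "." for v in r) for i,r in enumerate(m[y0:y1,x0:x1])))
    g=d["pixels"].astype(int).sum(2)//3
    if d is b: print(g[185:204,322:327])
E
```

```text
[334.16654885 199.06470415] 180 315
180 ............................####.........
181 ........###.................####.........
182 .......####.................####.........
183 .......####.................####.........
184 .......####.................#####........
185 .......####.................#####........
186 ......#####.................#####........
187 .....#.####.................####.........
188 .......####.................####.........
189 .......####.................####.........
190 .......####.................####.........
191 .......####..................##..........
192 .......####..............................
193 ........#................................
194 .........................................
195 .........................................
196 .........................................
197 .........................................
198 .........................................
199 .........................................
200 .........................................
201 .........................................
202 .........................................
203 ..
[... 1669 characters left out ...]
..............
214 ............................................
215 ............................................
216 ............................................
217 ............................................
218 ............................................
219 ............................................
220 ............................................
221 ............................................
222 ............................................
223 ............................................
224 ............................................
225 ............................................
226 ............................................
227 ............................................
```

```bash
python3 - <<'E'
from h import *
s=load("side0")
for p,r in(((.5518,.2145,.0469),192.7),((.5893,-.0096,.1245),209.)):
    for dz in(0,.01,.02,.03,.04): print(dz,proj(s,(p[0],p[1],p[2]+dz)).round(1),r)
# pose now & touch-state
st=robot.get_state();print(np.round(st["eef_pos"],4),st["gripper_width"],np.round(st["joint_pos"],3))
E
```

```text
0 [334.2 199.1] 192.7
0.01 [334.2 196.3] 192.7
0.02 [334.2 193.6] 192.7
0.03 [334.2 190.8] 192.7
0.04 [334.2 188. ] 192.7
0 [348.7 220.7] 209.0
0.01 [348.8 217.5] 209.0
0.02 [348.9 214.2] 209.0
0.03 [348.9 210.8] 209.0
0.04 [349.  207.5] 209.0
[ 0.5894 -0.0091  0.1246] 0.6473914532041319 [-0.016  0.332 -0.192  1.047  0.     1.4  ]
```

```bash
python3 - <<'E'
from h import *
plan((.48,.15,.20),99)
E
```

```text
turn [-0.  -0.  -0.1] shift [174.2 -83.4 -75.3]
```

Request:
play_rows --motion "0 0 0 0 0 -40 1; 0 0 0 0 0 -75 1; 0 0 0 0 0 -75 1; 0 0 0 0 0 -75 1; 0 0 0 0 0 -75 1"

```text
clock: 5.8
eef_pos: [0.5888, -0.0097, 0.1985]
tcp_rot: [-3.14, -0.0, 1.726]
contact_force: [-0.4, 0.5, -0.6]
gripper_width: 0.003
grasp_force: 0.0
```

Request:
play_rows --motion "0 0 0 45 -21 0 1; 0 0 0 90 -42 0 1; 0 0 0 132 -63 10 1; 0 0 0 174 -83 30 1; 0 0 0 174 -83 60 1"

```text
clock: 6.3
eef_pos: [0.478, 0.1527, 0.1391]
tcp_rot: [-3.141, -0.002, 1.73]
contact_force: [1.3, -1.1, 0.1]
gripper_width: -0.0
grasp_force: 0.0
```

Request:
play_rows --motion "0 0 0 0 0 40 1; 0 0 0 0 0 80 1; 0 0 0 0 0 110 1; 0 0 0 0 0 110 1; 0 0 0 0 0 110 1"

```text
clock: 6.8
eef_pos: [0.4796, 0.1485, 0.0291]
tcp_rot: [-3.139, 0.0, 1.725]
contact_force: [-0.1, -0.8, 0.3]
gripper_width: 0.0
grasp_force: 0.0
```

```bash
python3 - <<'E'
from h import *
d=shot("side","side3"); a=load("side0"); p=robot.get_state()["eef_pos"]; print(p)
for dz in (0,.01,.02,.03): print(proj(a,np.array(p)+[0,0,dz]).round(1))
m=np.abs(d["pixels"].astype(int)-a["pixels"]).sum(2)>50
u,v=map(int,proj(a,p)); print(u-20); print("\n".join(f"{y} "+"".join("#" if q else "." for q in m[y,u-20:u+20]) for y in range(v-30,v+8)))
E
```

```text
[0.48110881 0.1489151  0.03029021]
[310.4 215.4]
[310.3 212.6]
[310.2 209.8]
[310.1 207. ]
290
185 ########...##..................#........
186 ##########..................#..#........
187 ############..............###...........
188 .############.............####..........
189 ..###########............#####..........
190 ...##########.#...........####..........
191 ....#########.#...........###...........
192 .....########.#.........................
193 ......#######......#....................
194 .......########....##...................
195 ........##########.....##...............
196 .........#########.##.###...............
197 ..............########.##...............
198 ...............##.#######...............
199 ...............##.#######...............
200 ...............###...#.##...............
201 ...............####..#..#...............
202 ...............#####.#..#...............
203 ...............#####.#.##...............
204 ...............#####.#.##...............
205 ...............####..#..#...............
206 ................##.#.##.................
207 ..................##.##.................
208 ........................................
209 ........................................
210 ........................................
211 ........................................
212 ........................................
213 ........................................
214 ........................................
215 ........................................
216 ........................................
217 ........................................
218 ........................................
219 ........................................
220 ........................................
221 ........................................
222 ........................................
```

Request:
play_rows --motion "0 0 0 0 0 10 1; 0 0 0 0 0 16 1; 0 0 0 0 0 20 1; 0 0 0 0 0 22 1; 0 0 0 0 0 24 1"

```text
clock: 7.35
eef_pos: [0.481, 0.1488, 0.0057]
tcp_rot: [3.141, -0.0, 1.724]
contact_force: [0.5, -0.7, 0.2]
gripper_width: 0.001
grasp_force: 0.0
```

Request:
play_rows --motion "0 0 0 0 0 1 1; 0 0 0 0 0 2 1; 0 0 0 0 0 3 1; 0 0 0 0 0 4 1; 0 0 0 0 0 5 1"

```text
clock: 7.85
eef_pos: [0.481, 0.1488, 0.0007]
tcp_rot: [3.141, 0.0, 1.724]
contact_force: [0.0, 0.2, 0.2]
gripper_width: -0.004
grasp_force: 0.0
```

Request:
play_rows --motion "0 0 0 0 0 1 1; 0 0 0 0 0 1 1; 0 0 0 0 0 2 1; 0 0 0 0 0 2 1; 0 0 0 0 0 2 1"

```text
clock: 8.35
eef_pos: [0.4809, 0.1488, -0.0013]
tcp_rot: [-3.142, 0.0, 1.724]
contact_force: [0.2, 0.8, -0.0]
gripper_width: -0.002
grasp_force: 0.0
```

Request:
play_rows --motion "0 0 0 0 0 1 1; 0 0 0 0 0 3 1; 0 0 0 0 0 4 1; 0 0 0 0 0 6 1; 0 0 0 0 0 7 1"

```text
clock: 8.85
eef_pos: [0.4808, 0.1487, -0.0086]
tcp_rot: [-3.141, 0.0, 1.724]
contact_force: [-0.5, 0.5, 0.7]
gripper_width: -0.001
grasp_force: 0.0
```

Request:
play_rows --motion "0 0 0 0 0 1 1; 0 0 0 0 0 2 1; 0 0 0 0 0 3 1; 0 0 0 0 0 4 1; 0 0 0 0 0 5 1"

```text
clock: 9.35
eef_pos: [0.4809, 0.1488, -0.0134]
tcp_rot: [3.142, 0.0, 1.724]
contact_force: [-0.7, -0.0, -1.3]
gripper_width: -0.004
grasp_force: 0.0
```

Request:
play_rows --motion "0 0 0 0 0 1 1; 0 0 0 0 0 2 1; 0 0 0 0 0 3 1; 0 0 0 0 0 4 1; 0 0 0 0 0 5 1"

```text
clock: 9.85
eef_pos: [0.4809, 0.1488, -0.0184]
tcp_rot: [-3.142, -0.0, 1.724]
contact_force: [0.1, 0.4, -0.0]
gripper_width: -0.001
grasp_force: 0.0
```

Request:
play_rows --motion "0 0 0 0 0 1 1; 0 0 0 0 0 2 1; 0 0 0 0 0 3 1; 0 0 0 0 0 4 1; 0 0 0 0 0 4 1"

```text
clock: 10.35
eef_pos: [0.4808, 0.1487, -0.0225]
tcp_rot: [-3.141, 0.0, 1.724]
contact_force: [-0.1, 0.1, -0.2]
gripper_width: -0.001
grasp_force: 0.0
```

Request:
play_rows --motion "0 0 0 0 0 0.5 1; 0 0 0 0 0 1 1; 0 0 0 0 0 1.5 1; 0 0 0 0 0 2 1; 0 0 0 0 0 2 1"

```text
clock: 10.85
eef_pos: [0.4809, 0.1487, -0.0244]
tcp_rot: [-3.142, -0.0, 1.724]
contact_force: [0.4, -0.5, -1.2]
gripper_width: 0.007
grasp_force: 0.0
```

Request:
play_rows --motion "0 0 0 0 0 0.5 1; 0 0 0 0 0 1 1; 0 0 0 0 0 1.5 1; 0 0 0 0 0 2 1; 0 0 0 0 0 2 1"

```text
clock: 11.35
eef_pos: [0.4809, 0.1487, -0.0264]
tcp_rot: [-3.141, 0.0, 1.724]
contact_force: [0.2, 0.6, -0.3]
gripper_width: -0.003
grasp_force: 0.0
```

Request:
play_rows --motion "0 0 0 0 0 0.4 1; 0 0 0 0 0 0.8 1; 0 0 0 0 0 1.2 1; 0 0 0 0 0 1.5 1; 0 0 0 0 0 1.5 1"

```text
clock: 11.85
eef_pos: [0.4809, 0.1488, -0.0279]
tcp_rot: [-3.142, 0.0, 1.724]
contact_force: [0.5, 0.0, -0.5]
gripper_width: 0.002
grasp_force: 0.0
```

Request:
play_rows --motion "0 0 0 0 0 0.4 1; 0 0 0 0 0 0.8 1; 0 0 0 0 0 1.2 1; 0 0 0 0 0 1.5 1; 0 0 0 0 0 1.5 1"

```text
clock: 12.35
eef_pos: [0.4809, 0.1487, -0.0294]
tcp_rot: [-3.142, -0.0, 1.724]
contact_force: [0.6, 0.4, 0.6]
gripper_width: -0.001
grasp_force: 0.0
```

```bash
python3 - <<'E'
from h import *
d=shot("side","side4"); a=load("side0"); p=robot.get_state()["eef_pos"]; print(p)
for dz in (0,.02,.03,.04): print(proj(a,np.array(p)+[0,0,dz]).round(1))
m=np.abs(d["pixels"].astype(int)-a["pixels"]).sum(2)>50
u,v=map(int,proj(a,p)); print(u-20); print("\n".join(f"{y} "+"".join("#" if q else "." for q in m[y,u-20:u+20]) for y in range(v-24,v+3)))
E
```

```text
[ 0.48092543  0.1487605  -0.02933547]
[310.9 231.4]
[310.7 226.2]
[310.6 223.5]
[310.5 220.8]
290
207 ....################.########....###....
208 ....#############################.......
209 .....############################.......
210 ......###########################.......
211 .......#########################........
212 .........###################.#..........
213 ..........#########...#.###.............
214 ................##.#######..............
215 ................##.####.##..............
216 ................####..#.##..............
217 ................###.....##..............
218 ................###.....##..............
219 ................###.#...##..............
220 ................###.#...##..............
221 ................#####.#.##..............
222 .................#.##.#.................
223 ...................#..##................
224 ......................##................
225 ........................................
226 ........................................
227 ........................................
228 ........................................
229 ........................................
230 ........................................
231 ........................................
232 ........................................
233 ........................................
```

Request:
play_rows --motion "0 0 0 0 0 0.4 1; 0 0 0 0 0 0.8 1; 0 0 0 0 0 1.2 1; 0 0 0 0 0 1.5 1; 0 0 0 0 0 1.5 1"

```text
clock: 12.9
eef_pos: [0.4808, 0.1488, -0.0309]
tcp_rot: [-3.141, -0.0, 1.724]
contact_force: [-0.7, 0.2, 0.3]
gripper_width: -0.001
grasp_force: 0.0
```

Request:
play_rows --motion "0 0 0 0 0 0.4 1; 0 0 0 0 0 0.8 1; 0 0 0 0 0 1.2 1; 0 0 0 0 0 1.5 1; 0 0 0 0 0 1.5 1"

```text
clock: 13.4
eef_pos: [0.4809, 0.1487, -0.0324]
tcp_rot: [-3.142, 0.0, 1.724]
contact_force: [0.7, -0.4, -0.0]
gripper_width: -0.001
grasp_force: 0.0
```

Request:
play_rows --motion "0 0 0 0 0 0.4 1; 0 0 0 0 0 0.8 1; 0 0 0 0 0 1.2 1; 0 0 0 0 0 1.5 1; 0 0 0 0 0 1.5 1"

```text
clock: 13.9
eef_pos: [0.481, 0.1488, -0.0332]
tcp_rot: [3.141, -0.0, 1.724]
contact_force: [-2.3, -1.6, 7.7]
gripper_width: 0.005
grasp_force: 3.7
```

Request:
play_rows --motion "0 0 0 0 0 0.4 1; 0 0 0 0 0 0.8 1; 0 0 0 0 0 1.2 1; 0 0 0 0 0 1.5 1; 0 0 0 0 0 1.5 1"

```text
clock: 14.4
eef_pos: [0.481, 0.1488, -0.0333]
tcp_rot: [3.141, -0.0, 1.724]
contact_force: [-7.5, -1.4, 24.7]
gripper_width: 0.0
grasp_force: 12.1
```

Request:
play_rows --motion "0 0 0 0 0 -30 1; 0 0 0 0 0 -70 1; 0 0 0 30 20 -80 0.35; 0 0 0 56 42 -80 0.35; 0 0 0 56 60 -80 0.35"

```text
clock: 14.9
eef_pos: [0.5332, 0.2165, 0.0458]
tcp_rot: [3.139, -0.002, 1.727]
contact_force: [1.4, 0.6, -0.2]
gripper_width: 0.504
grasp_force: 0.0
```

```bash
python3 - <<'E'
from h import *
plan((.553,.2175,-.0305),99)
E
```

```text
turn [ 0.2 -0.1 -0. ] shift [-2.2 19.5 76.4]
```

Request:
play_rows --motion "0 0 0 1 22 0 0.35; 0 0 0 1 22 20 0.35; 0 0 0 1 22 40 0.35; 0 0 0 1 22 45 0.35; 0 0 0 1 22 45 0.35"

```text
clock: 15.4
eef_pos: [0.5521, 0.2172, -0.0013]
tcp_rot: [-3.139, 0.001, 1.724]
contact_force: [-0.3, 0.3, 0.7]
gripper_width: 0.651
grasp_force: 0.0
```

```bash
python3 - <<'E'
from h import *
plan((.553,.2175,-.0305),99)
E
```

```text
turn [-0.1  0.  -0.2] shift [ 0.2  1.  29.2]
```

Request:
play_rows --motion "0 0 0 0 0 8 0.35; 0 0 0 0 0 15 0.35; 0 0 0 0 0 21 0.35; 0 0 0 0 0 26 0.35; 0 0 0 0 0 28 0.35"

```text
clock: 15.9
eef_pos: [0.5528, 0.2175, -0.0289]
tcp_rot: [-3.141, 0.0, 1.724]
contact_force: [-0.5, 0.1, -0.2]
gripper_width: 0.651
grasp_force: 0.0
```

Request:
play_rows --motion "0 0 0 0 0 1.5 0.4; 0 0 0 0 0 1.5 0.6; 0 0 0 0 0 1.5 1; 0 0 0 0 0 1.5 1; 0 0 0 0 0 1.5 1" --grip_force 45

```text
clock: 16.4
eef_pos: [0.5534, 0.2177, -0.0294]
tcp_rot: [3.141, -0.0, 1.724]
contact_force: [-2.4, -0.1, 5.1]
gripper_width: 0.339
grasp_force: 44.4
```

Request:
play_rows --motion "0 0 0 0 0 -10 1; 0 0 0 0 0 -25 1; 0 0 0 0 0 -45 1; 0 0 0 0 0 -75 1; 0 0 0 0 0 -110 1"

```text
clock: 16.9
eef_pos: [0.5522, 0.2172, 0.0806]
tcp_rot: [-3.139, 0.0, 1.724]
contact_force: [0.8, -0.2, -1.3]
gripper_width: 0.332
grasp_force: 44.5
```

```bash
python3 - <<'E'
from h import *
plan((.4674,.0623,.08),8.4); plan((.51,.14,.085),55,(.5528,.2175,.0805,98.8)); plan((.4674,.0623,.08),8.4,(.51,.14,.085,55))
E
```

```text
turn [-0.1  0.1 90.4] shift [-140.1 -107.5    0.9]
turn [ 0.  -0.  43.8] shift [-70.  -54.2  -4.5]
turn [-0.  -0.  46.6] shift [-88.1   9.7   5. ]
```

Request:
play_rows --motion "0 0 8 -14 -11 0 1; 0 0 16 -28 -22 0 1; 0 0 24 -42 -33 0 1; 0 0 32 -56 -43 0 1; 0 0 40 -70 -54 0 1"

```text
clock: 17.4
eef_pos: [0.5103, 0.1397, 0.0806]
tcp_rot: [3.141, -0.0, 1.021]
contact_force: [0.4, -0.4, -1.6]
gripper_width: 0.332
grasp_force: 44.5
```

Request:
play_rows --motion "0 0 8 -18 -3 0 1; 0 0 16 -36 -2 0 1; 0 0 24 -54 0 0 1; 0 0 32 -72 2 0 1; 0 0 40 -88 4 0 1"

```text
clock: 17.9
eef_pos: [0.468, 0.0621, 0.0806]
tcp_rot: [3.141, -0.0, 0.322]
contact_force: [0.7, -0.4, -1.3]
gripper_width: 0.334
grasp_force: 44.5
```

```bash
python3 - <<'E'
from h import *
plan((.4674,.0623,-.0104),8.4)
E
```

```text
turn [ 0.  -0.  10.1] shift [-0.5 -0.3 91. ]
```

Request:
play_rows --motion "0 0 6 0 0 10 1; 0 0 10 0 0 25 1; 0 0 10 0 0 40 1; 0 0 10 0 0 50 1; 0 0 10 0 0 50 1"

```text
clock: 18.4
eef_pos: [0.4672, 0.0627, 0.0292]
tcp_rot: [-3.142, 0.002, 0.154]
contact_force: [-0.3, -0.6, -1.4]
gripper_width: 0.335
grasp_force: 44.5
```

```bash
python3 - <<'E'
from h import *
plan((.4674,.0623,-.0104),8.4)
s=shot("side","side5")
A=cv2.resize(s["pixels"][170:260,260:370],None,fx=6,fy=6,interpolation=cv2.INTER_CUBIC);cv2.imwrite("pics/p1.png",A[:,:,::-1])
E
```

```text
turn [-0.   0.1  0.4] shift [ 0.2  0.4 39.6]
```

View pics/p1.png

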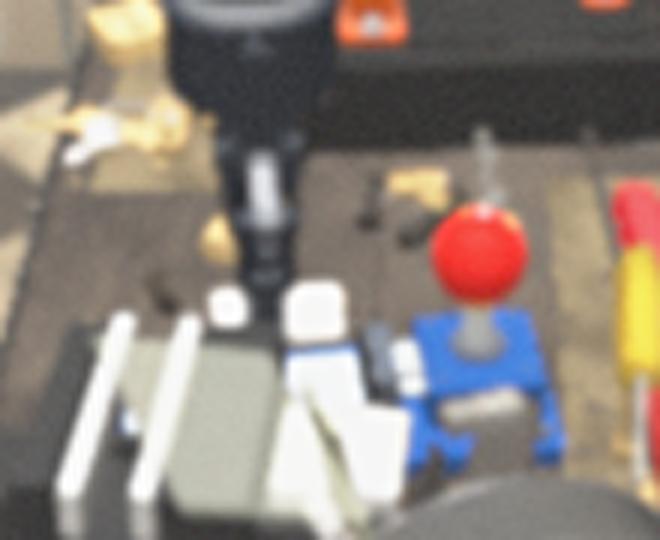

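Request:
play_rows --motion "0 0 0 0 0 10 1; 0 0 0 0 0 20 1; 0 0 0 0 0 29 1; 0 0 0 0 0 35 1; 0 0 0 0 0 38 1"

```text
clock: 18.95
eef_pos: [0.4677, 0.0628, -0.0087]
tcp_rot: [-3.142, 0.001, 0.154]
contact_force: [0.1, -0.0, -1.4]
gripper_width: 0.331
grasp_force: 44.5
```

Request:
play_rows --motion "0 0 0 0 0 0.5 1; 0 0 0 0 0 1 1; 0 0 0 0 0 1.5 1; 0 0 0 0 0 2 1; 0 0 0 0 0 2 1"

```text
clock: 19.45
eef_pos: [0.4686, 0.0629, -0.0097]
tcp_rot: [3.142, -0.0, 0.154]
contact_force: [-0.8, -0.1, -1.1]
gripper_width: 0.335
grasp_force: 44.5
```

Request:
play_rows --motion "0 0 0 0 0 0.5 1; 0 0 0 0 0 1 1; 0 0 0 0 0 1.5 1; 0 0 0 0 0 1.5 1; 0 0 0 0 0 1.5 1"

```text
clock: 19.95
eef_pos: [0.4684, 0.0628, -0.0113]
tcp_rot: [-3.142, -0.0, 0.154]
contact_force: [-0.0, -0.3, -0.9]
gripper_width: 0.333
grasp_force: 44.7
```

Request:
play_rows --motion "0 0 0 0 0 0.5 0.62; 0 0 0 0 0 0.5 0.58; 0 0 0 0 0 0.5 0.5; 0 0 0 0 0 0.5 0.4; 0 0 0 0 0 0.5 0.35"

```text
clock: 20.45
eef_pos: [0.4685, 0.0628, -0.0118]
tcp_rot: [3.142, -0.0, 0.154]
contact_force: [-0.4, -0.4, -0.3]
gripper_width: 0.654
grasp_force: 0.0
```

Request:
play_rows --motion "0 0 0 0 0 0 0.35; 0 0 0 0 0 -20 0.35; 0 0 0 0 0 -60 0.35; 0 0 0 0 0 -105 0.3; 0 0 0 0 0 -150 0.2"

```text
clock: 20.95
eef_pos: [0.4678, 0.0628, 0.1396]
tcp_rot: [-3.142, 0.001, 0.154]
contact_force: [0.8, 0.0, -1.0]
gripper_width: 0.803
grasp_force: 0.0
```

```bash
python3 - <<'E'
from h import *
s=robot.get_state(); print(s["eef_pos"],s["gripper_width"],s["joint_pos"])
d=shot("side","side6")
A=cv2.resize(d["pixels"][190:260,270:370],None,fx=7,fy=7,interpolation=cv2.INTER_CUBIC);cv2.imwrite("pics/p2.png",A[:,:,::-1])
for p in((.4644,.0619),):
    o=np.array(p);u=np.array([-.9893,-.1458])
    for y in(-.008-.029,-.008,-.008+.029): q=o+y*u; print(proj(d,(*q,.034)).round(1))
plan((.5653,.0768,.14),8.4)
E
```

```text
[0.46778389 0.06276562 0.13960436] 0.8030740534697064 [ 1.33349278e-01  1.09053420e-01 -4.39843073e-01  1.02269843e+00
  3.97061405e-05  3.12130612e+00]
[315.8 230.9]
[305.5 231.8]
[295.1 232.6]
turn [ 0.  -0.5  0.4] shift [93.9  1.   8. ]
```

View pics/p2.png

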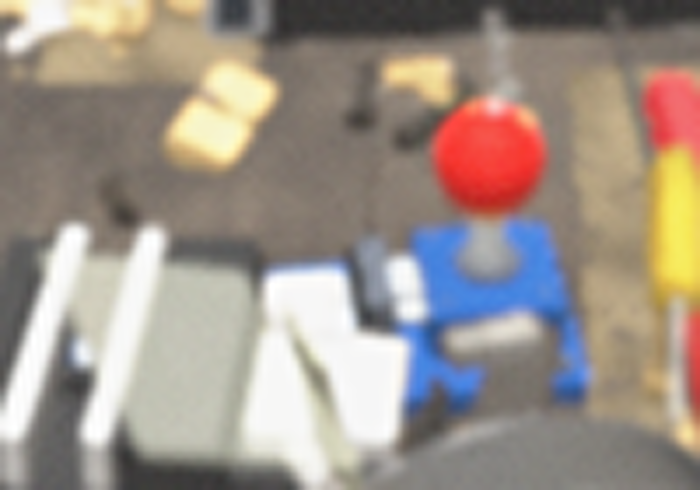

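```bash
python3 - <<'E'
from h import *
a=load("side0")["pixels"].astype(int);b=load("side6")["pixels"].astype(int)
m=np.abs(a-b).sum(2)>45; print("\n".join(f"{y} "+"".join("#" if q else "." for q in m[y,290:326]) for y in range(218,246)))
plan((.52,.07,.14),50.8); plan((.5653,.0768,.14),92.8,(.52,.07,.14,50.8)); 
E
```

```text
218 ....................................
219 ....................................
220 ....................................
221 ....................................
222 ....................................
223 ....................................
224 ....................................
225 ....................................
226 ....................................
227 ....................................
228 ....................###.............
229 ....................#...............
230 ....................................
231 ....................................
232 ....................................
233 ....................................
234 ....................................
235 ....................................
236 ....................................
237 ....................................
238 ....................................
239 ....................................
240 ....................................
241 ....................................
242 ....................................
243 ....................................
244 ....................................
245 ....................................
turn [  0.2  -0.5 -42. ] shift [48.1  0.7  7.5]
turn [ -0.   0. -42.] shift [33.9 30.8  0. ]
```

```bash
python3 - <<'E'
from h import *
a=load("side0")["pixels"].astype(int).sum(2)//3;b=load("side6")["pixels"].astype(int).sum(2)//3
print("\n".join(f"{y} "+" ".join("%4d"%q for q in (b-a)[y,300:324]) for y in range(225,242)))
E
```

```text
225    1   -1    1   -1    2   -3    2    2    3    0    2   -3   -2   -1   -2   -2    1    0   -1   -1   -1    3   -3    5
226    1   -3    1   -2    2   -2   -3   -4   -1   -1   -4    1   -2   -3    0    3   -2   -1   -1   -1   -1   -2    1   -1
227   -1    2   -1    1   -5    0   -2    2    0    4    6    6    7    2    3    6    3   -1    0    3   -4   -3    2   -2
228    0    3    3    0   -1    3   -2    2    3    9   17   19   16   11   13   15    5    1    1   -3    4   -1    2    2
229    2    2   -1    1   -2    2    0    1    6   14   16   14   10    9    8    9    4    0   -2   -1    1    2    1    1
230   -3    1   -1    1    3   -2    3    2    6    3    2    1    2    2    1    2    1   -1   -2   -5    1   -1   -2    2
231    3    3   -2   -1   -1   -1   -1    5    3    1    0    0    0    1    1    1    1   -2   -4   -7    0    1   -2    0
232    1    0    0    1    1    1    0    0    3    1    1    1    1    1    1    1    0   -3   -5   -5   -3    1   -1    1
233   -3    2    0    2   -3    1   -1   -1   -1    1    1    2    1    1    1    1    1   -2   -4   -4    1
[... 307 characters left out ...]
    1    1    2    0    1    1   -1   -1   -1   -1    0    0    1   -3    3   -4
237    1    0    3    1   -2   -3    0    2    1    1    1    2   -2   -2   -3   -3   -3   -3   -1    0    0   -3    1   -3
238    0    1   -1    1   -3    1    1    1    0    0    0    2   -1   -1   -3   -2   -3   -2    0    0    0    0    0   -1
239   -2    1   -2   -1   -1    1   -1    0    0    0    0    0   -2    1    1    0    0    0    0    0    0    0    1    0
240   -1    2    2   -1    0    0    1    0    0    0    0    0    0    3    2    1    0    0    1    0    0   -1    0    0
241    0   -3   -1   -1    2    0    1    1    0    1    0    0   -1   -2   -1    0    1    0    0    0    0    0    0    0
```

Request:
play_rows --motion "0 0 -8.4 10 0 -5 0; 0 0 -16.8 20 0 -5 0; 0 0 -25 30 0 -5 0; 0 0 -34 40 1 0 0; 0 0 -42 48 1 0 0"

```text
clock: 21.5
eef_pos: [0.5162, 0.0692, 0.1376]
tcp_rot: [-3.141, 0.0, 0.893]
contact_force: [0.7, 0.2, -0.4]
gripper_width: 1.001
grasp_force: 0.0
```

Request:
play_rows --motion "0 0 -8.4 7 6 0 0; 0 0 -16.8 14 12 0 0; 0 0 -25 21 18 0 0; 0 0 -34 28 25 0 0; 0 0 -42 34 31 0 0"

```text
clock: 22.0
eef_pos: [0.5619, 0.076, 0.138]
tcp_rot: [-3.141, -0.0, 1.626]
contact_force: [-0.1, -0.9, -0.3]
gripper_width: 0.995
grasp_force: 0.0
```

Request:
play_rows --motion "0 0 -4 1 3 0 0; 0 0 -4 1 3 20 0; 0 0 -4 1 3 40 0; 0 0 -4 1 3 55 0; 0 0 -4 1 3 55 0"

```text
clock: 22.5
eef_pos: [0.5624, 0.0768, 0.0809]
tcp_rot: [-3.137, 0.0, 1.69]
contact_force: [-1.1, 0.4, 0.1]
gripper_width: 1.002
grasp_force: 0.0
```

```bash
python3 - <<'E'
from h import *
plan((.5653,.0768,.036),97)
print(robot.get_state()["moment"])
E
```

```text
turn [-0.2  0.  -0.2] shift [-0.4  3.  44.9]
[ 0.06195276 -0.00338711 -0.00675552]
```

Request:
play_rows --motion "0 0 0 0 2 12 0; 0 0 0 0 2 24 0; 0 0 0 0 2 36 0; 0 0 0 0 2 45 0; 0 0 0 0 2 45 0"

```text
clock: 23.0
eef_pos: [0.5651, 0.0772, 0.0365]
tcp_rot: [-3.139, 0.0, 1.69]
contact_force: [-0.4, -0.4, 0.1]
gripper_width: 1.0
grasp_force: 0.0
```

```bash
python3 - <<'E'
from h import *
plan((.5653,.0768,.036),97)
s=robot.get_state();print(s["moment"],s["contact_force"],s["eef_pos"])
E
```

```text
turn [-0.2  0.  -0.2] shift [-0.4  0.2  0.5]
[ 0.01499317 -0.02052187 -0.05954816] [-0.38679078 -0.43534298  0.1222067 ] [0.56506827 0.07716196 0.0364904 ]
```

Now close on the ball.

Request:
play_rows --motion "0 0 0 0 0 0.5 0.3; 0 0 0 0 0 0.5 0.4; 0 0 0 0 0 0.5 1; 0 0 0 0 0 0.5 1; 0 0 0 0 0 0.5 1" --grip_force 55

```text
clock: 23.5
eef_pos: [0.5661, 0.0773, 0.0385]
tcp_rot: [-3.141, -0.0, 1.689]
contact_force: [-3.5, -0.8, 5.4]
gripper_width: 0.494
grasp_force: 55.1
```

```bash
cat > st.py <<'E'
from h import *
s=robot.get_state();print(np.round(s["moment"],3),np.round(s["contact_force"],1),np.round(s["eef_pos"],4),np.round(s["tcp_rot"],4),round(s["gripper_width"],3),round(s["grasp_force"],1),"q6",round(s["joint_pos"][5],3),"tau6",round(s["tau"][5],3),s["clock"])
E
python3 st.py
```

```text
[-0.113  0.645 -0.054] [-3.5 -0.8  5.4] [0.5661 0.0773 0.0385] [-3.1414e+00 -1.0000e-04  1.6895e+00] 0.494 55.1 q6 1.588 tau6 -0.01 23.5
```

Request:
play_rows --motion "0 0 4 0 0 1 1; 0 0 10 0 0 1 1; 0 0 17 0 0 1 1; 0 0 24 0 0 1 1; 0 0 30 0 0 1 1"

```text
clock: 24.0
eef_pos: [0.5665, 0.0773, 0.0385]
tcp_rot: [3.141, -0.0, 1.162]
contact_force: [-5.3, -2.0, 11.9]
gripper_width: 0.487
grasp_force: 55.7
```

```bash
python3 st.py
```

```text
[-0.193  1.069  0.269] [-5.3 -2.  11.9] [0.5665 0.0773 0.0385] [ 3.1407e+00 -3.0000e-04  1.1617e+00] 0.487 55.7 q6 2.116 tau6 -0.774 24.0
```

Request:
play_rows --motion "0 0 8 0 0 0 1; 0 0 16 0 0 0 1; 0 0 24 0 0 0 1; 0 0 32 0 0 0 1; 0 0 40 0 0 0 1"

```text
clock: 24.5
eef_pos: [0.5669, 0.0769, 0.0385]
tcp_rot: [3.14, -0.001, 0.462]
contact_force: [-4.6, -2.4, 10.1]
gripper_width: 0.488
grasp_force: 55.7
```

Request:
play_rows --motion "0 0 2 0 0 0 1; 0 0 4 0 0 0 1; 0 0 4 0 0 0 1; 0 0 4 0 0 0 1; 0 0 4 0 0 0 1"

```text
clock: 25.0
eef_pos: [0.5669, 0.0769, 0.0385]
tcp_rot: [3.14, -0.001, 0.397]
contact_force: [-3.6, -1.8, 11.2]
gripper_width: 0.49
grasp_force: 55.7
```

```bash
python3 st.py
```

```text
[-0.442  0.899 -0.118] [-3.6 -1.8 11.2] [0.5669 0.0769 0.0385] [ 3.1403e+00 -1.0000e-03  3.9750e-01] 0.49 55.7 q6 2.88 tau6 -0.127 25.0
```

Request:
play_rows --motion "0 0 4 1 0.5 0 0.3; 0 0 4 1 0.5 0 0.2; 0 0 4 1 0.5 0 0.2; 0 0 -3 1 0.5 0 0.2; 0 0 -11 1 0.5 0 0.2"

```text
clock: 25.5
eef_pos: [0.5676, 0.0773, 0.0367]
tcp_rot: [-3.142, -0.0, 0.597]
contact_force: [0.4, 0.4, -0.4]
gripper_width: 0.8
grasp_force: 0.0
```

```bash
python3 st.py
```

```text
[-0.022 -0.044  0.01 ] [ 0.4  0.4 -0.4] [0.5676 0.0773 0.0367] [-3.1416 -0.      0.5966] 0.8 0.0 q6 2.68 tau6 1.6 25.5
```

Request:
play_rows --motion "0 0 -8.5 0 0 1 0.2; 0 0 -17 0 0 1 0.2; 0 0 -25.5 0 0 1.5 0.2; 0 0 -34 0 0 1.5 0.2; 0 0 -42 0 0 1.5 0.2"

```text
clock: 26.0
eef_pos: [0.5676, 0.0773, 0.0351]
tcp_rot: [-3.142, -0.0, 1.33]
contact_force: [-0.3, 0.4, -0.5]
gripper_width: 0.8
grasp_force: 0.0
```

Request:
play_rows --motion "0 0 -8 0 0 0 0.2; 0 0 -16 0 0 0 0.2; 0 0 -20 0 0 0 0.2; 0 0 -20 0 0 0 0.2; 0 0 -20 0 0 0 0.2"

```text
clock: 26.5
eef_pos: [0.5676, 0.0773, 0.0352]
tcp_rot: [3.142, -0.0, 1.671]
contact_force: [-0.7, -0.9, 0.9]
gripper_width: 0.799
grasp_force: 0.0
```

```bash
python3 st.py
```

```text
[ 0.013 -0.006 -0.033] [-0.7 -0.9  0.9] [0.5676 0.0773 0.0352] [ 3.1416 -0.      1.6709] 0.799 0.0 q6 1.606 tau6 -0.048 26.5
```

Request:
play_rows --motion "0 0 0 0 0 0 0.3; 0 0 0 0 0 0 0.5; 0 0 0 0 0 0 1; 0 0 0 0 0 0 1; 0 0 0 0 0 0 1" --grip_force 55

```text
clock: 27.0
eef_pos: [0.566, 0.0771, 0.0353]
tcp_rot: [-3.139, -0.0, 1.672]
contact_force: [-5.3, -0.6, 5.6]
gripper_width: 0.488
grasp_force: 55.0
```

```bash
python3 st.py
```

```text
[-0.044  0.825 -0.016] [-5.3 -0.6  5.6] [0.566  0.0771 0.0353] [-3.1392 -0.      1.6717] 0.488 55.0 q6 1.605 tau6 -0.017 27.0
```

Request:
play_rows --motion "0 0 4 0 0 0 1; 0 0 8 0 0 0 1; 0 0 12 0 0 0 1; 0 0 16 0 0 0 1; 0 0 20 0 0 0 1"

```text
clock: 27.5
eef_pos: [0.5662, 0.0771, 0.0353]
tcp_rot: [-3.14, 0.001, 1.32]
contact_force: [-4.4, -0.4, 4.8]
gripper_width: 0.489
grasp_force: 55.0
```

```bash
python3 st.py
```

```text
[-0.149  0.704  0.25 ] [-4.4 -0.4  4.8] [0.5662 0.0771 0.0353] [-3.1397e+00  9.0000e-04  1.3203e+00] 0.489 55.0 q6 1.957 tau6 -0.509 27.5
```

Request:
play_rows --motion "0 0 1 0 0 0 1; 0 0 2 0 0 0 1; 0 0 3 0 0 0 1; 0 0 4 0 0 0 1; 0 0 5 0 0 0 1"

```text
clock: 28.0
eef_pos: [0.5663, 0.0771, 0.0353]
tcp_rot: [-3.14, 0.001, 1.235]
contact_force: [-4.9, -0.8, 5.3]
gripper_width: 0.493
grasp_force: 55.0
```

```bash
python3 st.py
```

```text
[-0.201  0.715  0.224] [-4.9 -0.8  5.3] [0.5663 0.0771 0.0353] [-3.1399e+00  1.0000e-03  1.2351e+00] 0.493 55.0 q6 2.042 tau6 0.027 28.0
```

Request:
play_rows --motion "0 0 0.8 0 0 0 1; 0 0 1.6 0 0 0 1; 0 0 2.4 0 0 0 1; 0 0 3.2 0 0 0 1; 0 0 4 0 0 0 1"

```text
clock: 28.5
eef_pos: [0.5663, 0.0771, 0.0353]
tcp_rot: [-3.14, 0.001, 1.165]
contact_force: [-5.0, -0.5, 5.2]
gripper_width: 0.49
grasp_force: 55.1
```

```bash
python3 st.py
```

```text
[-0.225  0.74   0.224] [-5.  -0.5  5.2] [0.5663 0.0771 0.0353] [-3.1400e+00  1.1000e-03  1.1654e+00] 0.49 55.1 q6 2.112 tau6 0.063 28.5
```

Request:
play_rows --motion "0 0 0.8 0 0 0 1; 0 0 1.6 0 0 0 1; 0 0 2.4 0 0 0 1; 0 0 3.2 0 0 0 1; 0 0 4 0 0 0 1"

```text
clock: 29.0
eef_pos: [0.5663, 0.0771, 0.0353]
tcp_rot: [-3.14, 0.001, 1.096]
contact_force: [-4.2, -1.1, 4.4]
gripper_width: 0.489
grasp_force: 55.1
```

```bash
python3 st.py
```

```text
[-0.231  0.778  0.202] [-4.2 -1.1  4.4] [0.5663 0.0771 0.0353] [-3.1402e+00  1.3000e-03  1.0957e+00] 0.489 55.1 q6 2.181 tau6 0.063 29.0
```

Request:
play_rows --motion "0 0 0.8 0 0 0 1; 0 0 1.6 0 0 0 1; 0 0 2.4 0 0 0 1; 0 0 3.2 0 0 0 1; 0 0 4 0 0 0 1"

```text
clock: 29.5
eef_pos: [0.5664, 0.077, 0.0353]
tcp_rot: [-3.14, 0.001, 1.026]
contact_force: [-4.7, -0.3, 5.2]
gripper_width: 0.486
grasp_force: 55.1
```

```bash
python3 st.py
```

```text
[-0.201  0.671  0.162] [-4.7 -0.3  5.2] [0.5664 0.077  0.0353] [-3.1403e+00  1.4000e-03  1.0259e+00] 0.486 55.1 q6 2.251 tau6 0.063 29.5
```

Request:
play_rows --motion "0 0 0.8 0 0 0 1; 0 0 1.6 0 0 0 1; 0 0 2.4 0 0 0 1; 0 0 3.2 0 0 0 1; 0 0 4 0 0 0 1"

```text
clock: 30.0
eef_pos: [0.5664, 0.077, 0.0353]
tcp_rot: [-3.141, 0.001, 0.956]
contact_force: [-4.0, -1.5, 5.1]
gripper_width: 0.489
grasp_force: 55.0
```

```bash
python3 st.py
```

```text
[-0.293  0.762  0.172] [-4.  -1.5  5.1] [0.5664 0.077  0.0353] [-3.1405e+00  1.5000e-03  9.5600e-01] 0.489 55.0 q6 2.321 tau6 0.064 30.0
```

Request:
play_rows --motion "0 0 0.8 0 0 0 1; 0 0 1.6 0 0 0 1; 0 0 2.4 0 0 0 1; 0 0 3.2 0 0 0 1; 0 0 4 0 0 0 1"

```text
clock: 30.5
eef_pos: [0.5664, 0.077, 0.0353]
tcp_rot: [-3.141, 0.002, 0.886]
contact_force: [-4.7, 0.5, 5.3]
gripper_width: 0.489
grasp_force: 55.1
```

```bash
python3 st.py
```

```text
[-0.255  0.728  0.189] [-4.7  0.5  5.3] [0.5664 0.077  0.0353] [-3.1407e+00  1.6000e-03  8.8610e-01] 0.489 55.1 q6 2.391 tau6 0.077 30.5
```

Request:
play_rows --motion "0 0 0.8 0 0 0 1; 0 0 1.6 0 0 0 1; 0 0 2.4 0 0 0 1; 0 0 3.2 0 0 0 1; 0 0 4 0 0 0 1"

```text
clock: 31.0
eef_pos: [0.5665, 0.077, 0.0353]
tcp_rot: [-3.141, 0.002, 0.816]
contact_force: [-4.4, -0.1, 5.0]
gripper_width: 0.488
grasp_force: 55.1
```

```bash
python3 st.py
```

```text
[-0.338  0.712  0.317] [-4.4 -0.1  5. ] [0.5665 0.077  0.0353] [-3.1409e+00  1.6000e-03  8.1640e-01] 0.488 55.1 q6 2.46 tau6 0.128 31.0
```

Request:
play_rows --motion "0 0 0.8 0 0 0 1; 0 0 1.6 0 0 0 1; 0 0 2.4 0 0 0 1; 0 0 3.2 0 0 0 1; 0 0 4 0 0 0 1"

```text
clock: 31.5
eef_pos: [0.5665, 0.0769, 0.0353]
tcp_rot: [-3.141, 0.002, 0.747]
contact_force: [-4.5, -0.9, 5.4]
gripper_width: 0.49
grasp_force: 55.1
```

```bash
python3 st.py
```

```text
[-0.361  0.747  0.36 ] [-4.5 -0.9  5.4] [0.5665 0.0769 0.0353] [-3.1411e+00  1.7000e-03  7.4680e-01] 0.49 55.1 q6 2.53 tau6 0.178 31.5
```

Request:
play_rows --motion "0 0 0.5 0 0 0 1; 0 0 1 0 0 0 1; 0 0 1.5 0 0 0 1; 0 0 2 0 0 0 1; 0 0 2.5 0 0 0 1"

```text
clock: 32.0
eef_pos: [0.5665, 0.0769, 0.0353]
tcp_rot: [-3.141, 0.002, 0.703]
contact_force: [-3.9, -1.1, 4.3]
gripper_width: 0.493
grasp_force: 55.1
```

```bash
python3 st.py; python3 - <<'E'
from h import *
M=[]
for i in range(6): robot.get_image("side"); s=robot.get_state(); M.append((s["moment"][2],s["tau"][5],s["tcp_rot"][2]))
print(np.round(M,3).tolist(),np.mean(M,0))
E
```

```text
[-0.37   0.709  0.393] [-3.9 -1.1  4.3] [0.5665 0.0769 0.0353] [-3.1412e+00  1.7000e-03  7.0340e-01] 0.493 55.1 q6 2.574 tau6 0.264 32.0
[[0.264, 0.303, 0.703], [0.212, 0.274, 0.703], [0.271, 0.238, 0.703], [0.248, 0.231, 0.703], [0.214, 0.23, 0.703], [0.247, 0.23, 0.703]] [0.24264265 0.25098549 0.7033487 ]
```

Request:
play_rows --motion "0 0 0 0 0 0 0.45; 0 0 0 0 0 0 0.3; 0 0 0 0 0 0 0.1; 0 0 0 0 0 0 0; 0 0 0 0 0 0 0"

```text
clock: 32.8
eef_pos: [0.5677, 0.0773, 0.0352]
tcp_rot: [3.142, -0.0, 0.703]
contact_force: [0.1, 0.4, -0.3]
gripper_width: 1.001
grasp_force: 0.0
```

Request:
play_rows --motion "0 0 0 0 0 -15 0; 0 0 0 0 0 -45 0; 0 0 0 0 0 -85 0; 0 0 0 0 0 -125 0; 0 0 0 0 0 -150 0"

```text
clock: 33.3
eef_pos: [0.5688, 0.0775, 0.1885]
tcp_rot: [3.14, -0.003, 0.703]
contact_force: [0.3, -0.3, -0.3]
gripper_width: 0.995
grasp_force: 0.0
```

Request:
play_rows --motion "0 0 0 0 0 0 0; 0 0 0 0 0 0 0; 0 0 0 0 0 0 0; 0 0 0 0 0 0 0; 0 0 0 0 0 0 0"

```text
clock: 33.8
eef_pos: [0.5668, 0.0772, 0.1839]
tcp_rot: [-3.14, 0.002, 0.703]
contact_force: [-0.1, -0.4, -0.1]
gripper_width: 1.002
grasp_force: 0.0
```

```bash
python3 st.py; python3 - <<'E'
from h import *
a=load("side0");d=shot("side","side9")
for n,q in((a,"before"),(d,"after")):
    H=hsv(n);m,c,st=blob(((H[:,:,0]<6)|(H[:,:,0]>174))&(H[:,:,1]>170)&(H[:,:,2]>120),(340,213));print(q,c.round(1),st)
g=lambda n:n["pixels"].astype(int).sum(2)//3
D=g(d)-g(a); print("\n".join(f"{y} "+" ".join("%4d"%q for q in D[y,296:328]) for y in range(226,236)))
m=np.abs(D)>40; print("brass region changed px",m[195:216,294:312].sum())
E
```

```text
[ 0.028 -0.004 -0.007] [-0.1 -0.4 -0.1] [0.5668 0.0772 0.1839] [-3.1404e+00  1.8000e-03  7.0340e-01] 1.002 0.0 q6 2.574 tau6 0.0 33.8
before [339.6 212.9] [333 207  14  13 148]
after [338.8 212.9] [333 206  14  14 145]
226    2    0    1   -2    2    0   -1   -3    4    0    1   -3   -4    1   -7  -15   -9   19   38   42   28    8   20   46   43   10  -11   -5   13   18   11    3
227    1    0    1    1    3    1    0    1   -4    2    0    2    1    1    2  -12  -21    2   21   21    8   11   53  108  127   94   77   72   71   43   12    3
228   -1    1    3    1   -1    2    2    1    1    1   -1    2    4    8   10   -8  -46  -59  -41  -40  -44   -6   45  105  160  140  110   99   78   34    5   -1
229   -1   -1    2    3    3    2    1    0   -3    1   -2    4    8   15   15    3  -57 -106  -97  -86  -73  -32    5   68  149  152  116   98   84   38    6   -1
230    1   -1    1    2   -2    3    0   -1    4    4    5    7    8    4    5    4  -28 -107 -116  -99  -85  -43   -8   39  135  151  113   98   88   49    9    0
231    2   -1    3    0    2    2    0    0    0   -3    0    8    5    1    2    5  -18  -95 -112  -98  -89  -59  -17   24  119  148  110   91   89   64   18    3
232   -2   -1    0    2   -1   -3    4    0    2   -2    2    7    4    1    3    4  -18  -91 -110  -98  -98  -79  -44    3   91  133  100   81   80   75   38    7
233    2    0    2    3   -1    2    1   -1   -1    4   -1    6    4    2    2    0  -19  -87 -117 -109 -112 -105  -69  -13   79  141  130  106  104  102   58   10
234    2   -1    1    0    2    2    1    0   -2   -3    1    4    4    4    3   -1  -24  -87 -137 -140 -139 -124  -63   -6   65  154  167  146  145  131   70   10
235   -2    2    2   -2    0    2    0    0    1   -1    0    3    4    4    5    0  -27  -88 -139 -158 -157 -132  -65  -14   42  140  175  160  154  138   84   28
brass region changed px 0
```

```bash
python3 -c "
from rig import robot; print(robot.finish_job())"
```

```text
the job is handed in; nothing more can be done
None
```

The silver cylinder is clamped lengthwise in the fixture at an estimated 15–19 N (inferred from wrist torque, not measured), the hand is clear, and I handed the job in at about 34 s; the judge's verdict was not shown.

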